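# Swap the pots on the lid sealer and hold its sprung seat down

## Robot

A 6-joint arm with a two-finger parallel gripper is mounted at the origin on the work surface. World frame = base frame: x ahead of the robot, y to its left, z up, the work surface at z = 0. Lengths are in mm, angles in rad, forces in N, time in s.
With the tool pointing down it reaches from about 375 to 975 mm from the base axis. Payload 3.8 kg.
Tool frame: the origin (TCP) lies on the centre line of the jaws, within the pads' length; the fingertips stand 14 mm ahead of it and the grasp point (between the pads) lies 5 mm behind it; z points along the fingers, y is the line along which they close (so a half turn about z gives the same grasp; the last joint's range is limited). The gripper opens to 88 mm and grips with 3 to 60 N. Pads are 18 mm wide; open, the fingers measure 123 mm over their backs; the gripper's body (75 mm by 187 mm) begins 45 mm behind the grasp point.
Start: joints at [1.121, 0.264, 1.604, -0, 1.274, -0.037], TCP at [270.791, 618.296, 252.706] pointing down, gripper open.
Joint ranges: [-2.63, 2.63], [-0.94, 2.18], [0.31, 2.57], [-1.31, 4.45], [0, 2.66], [-2.55, 2.55]. Speed limits (rad/s): [2.57, 2.57, 3.14, 3.14, 3.14, 3.14].

## Interface

Orientations are given as [roll, pitch, yaw] about the fixed x, y, z axes, in that order (R = Rz(yaw) Ry(pitch) Rx(roll)).
In Python, from workcell import manip, read_camera, order gives the robot as it stands. The module is installed in compiled form; this text tells all that it offers.
- The arm moves only by the tool send_rows, never from a script. Its argument "increments" is one flat list of numbers, 4 for each row, row after row: the shift along the world's x, y, z in mm, then the turn about the world's z in degrees. A call has 1 to 12 rows; each row is the pose to reach, as a shift and turn from the pose commanded when the call began; what a row does not reach only later rows make up. A row lasts 1/10 s, in which the tool goes at most 50 mm and 8.59 degrees, less where a joint would pass 70% of its speed; a pose out of reach is approached as far as the arm can. A call with a gripper value outside its range is refused whole. "grip" is the finger opening in mm, from 0 to 88.1, set as the call begins (left out, the last holds). The fingers move at their own pace and stop on an object; the grip force is fixed at half the most. Time passes only in rows, so rows that repeat a pose let the fingers close. It gives the time, the measured TCP pose, the force, the opening and the grip force at its end, in the units of the state.
- manip.read_state(): the state, without advancing time (a new reading comes with each control period).
- read_camera(name): name is "side" or "top"; returns a dict with "pixels" (420x560x3 uint8, red, green, blue), "depth" (420x560 float32, mm along the optical axis (not along the pixel's ray), 0 where there is no reading), "fx", "fy", "cx", "cy" (pixels), "distortion" ([k1, k2, p1, p2, k3] as OpenCV has them; the pictures are not rectified), "pose" (4x4, takes a point from camera to world coordinates). Camera axes: x right, y down, z forward; pixel columns grow to the right and rows downward; lengths in mm; the calibration is good to about 2 mm. A picture is of the moment at which its call begins.
- order.job_done(): hands the job in; it is judged then, once.
The state is a dict: "time_s": time; "joints": joint angles; "dq": joint speeds; "effort": joint torques, N m; "ee_pos": TCP position; "tcp_rot": TCP orientation; "contact_force": force on the tool from outside, world axes, zero at the start; "torque": the same for the moment, N m; "width": opening from 0.0 (shut) to 1.0 (fully open); "finger_force": force on a finger pad.
Only numpy, scipy, OpenCV 4.12 (cv2) and the standard library are available. Lean on these libraries where they do the work, as an engineer would, in place of code of your own. Each camera call takes 0.05 s, during which the arm holds its last target. There are 200 camera calls.

## Task

The squat pot on the lid sealer's sprung seat is done: swap it with the tall pot waiting on the cork trivet, so that the tall pot stands upright in the seat and the squat pot upright wholly on the trivet, and let go of both. Then press straight down on the tall pot's lid until the rim of the seat is level with the steel collar around it, well short of its bottom stop at all times, and finish while holding it pressed there: do not let it come up again. Leave everything else on the counter where it stands.

Things in the scene. Friction and masses are not known exactly. Their poses are not given: they have to be found in the camera images.
- tall_pot: Tall lidded cream plastic pot: plain upright cylinder, 64 diameter, 95 high, rigid flat lid fixed on top; about 0.3 kg (0.24 to 0.36). Starts on the cork trivet. Origin: centre of its underside, z up to the lid.
- squat_pot: Squat lidded cream plastic pot: plain upright cylinder, 64 diameter, 55 high, flat lid fixed on; about 0.2 kg. Starts standing in the sealer's seat. Origin: centre of its underside, z up to the lid.
- sealer: Lid sealer fixed to the counter, left or right, trivet on the other side. Steel base 190 (own x -65 to 125) by 130, 30 high; origin under the centre of the round seat. Fixed dark steel collar around the seat: 120 outer, 92 inner diameter, top face 50 above the counter. Grey control housing at own x 88 to 123, 120 wide, top 100 above the counter.
- seat_floor (a point): Centre of the seat's floor, where a pot stands; goes down with the seat. The seat is an aluminium cup, 86 outer and 74 inner diameter (5 play round a pot), rim 6 above its floor. Empty and up, floor 56 and rim 62 above the counter (rim 12 above the collar); pressed 12, the rim is level with the collar.
- seat (a joint): Travel of the sprung seat, m: 0 fully up, growing straight down, 0.012 when its rim is level with the collar, 0.020 at the bottom stop. Spring: about 1 N per mm, lifting the seat again when released. A standing pot's weight alone sinks it some 2 to 4 mm.
- trivet: Round cork trivet fixed to the counter, 120 diameter, 10 thick. Origin: centre of its underside.
- trivet_top (a point): Centre of the trivet's top face, 10 above the counter.
- wide_tub: Bystander: wide lidded cream tub, 92 diameter, 70 high. Origin: centre of underside.
- spoon: Bystander: steel spoon lying flat, 180 long, on the robot's side of the counter. Origin: mid-length, on its underside.
- dish: Bystander: small brown earthenware bowl, 100 across, 45 high. Origin: centre of underside.
- mill: Bystander: dark wooden pepper mill, 52 diameter, 148 high. Origin: centre of underside.
- oil: Bystander: green glass oil bottle, 64 diameter, 190 high. Origin: centre of underside.
- spice: Bystander: small glass spice jar with steel cap, 60 diameter, 85 high. Origin: centre of underside.
- bowl: Bystander: empty cream takeaway bowl, 120 across, 55 high. Origin: centre of underside.
Mind the look-alikes: they are no part of the job. What is shaped like the squat_pot but turquoise is not meant. Of the things that look like the trivet, take the one that is farthest to the robot's left at the start.

How it is judged (in metres and radians):
On the way:
1. the pots have changed places, both upright and let go, the seat not yet pressed (horizontal distance between tall_pot and seat_floor below 0.01 m and z of tall_pot in the frame of seat_floor between -0.003 and 0.004 m and angle between each of tall_pot, squat_pot's own z axis and vertical below 0.08 rad and horizontal distance between squat_pot and trivet_top below 0.028 m and z of squat_pot in the frame of trivet_top between -0.003 and 0.004 m and linear speed of each of tall_pot, squat_pot below 0.03 m/s and contact force between each of the arm, the fingers and squat_pot below 0.2 N and contact force between the fingers and tall_pot below 0.2 N and value of joint seat below 0.008 m), for 0.2 s.
At the end, for the whole second after the job is handed in: Fingers press the tall pot with over 3 N, seat held still at 12 mm travel (+-3), the robot not touching the sealer. Tall pot in the seat (within 10 mm of centre, on its floor), squat pot wholly on the trivet (within 28 mm of centre), untouched; both upright (horizontal distance between tall_pot and seat_floor below 0.01 m and z of tall_pot in the frame of seat_floor between -0.003 and 0.004 m and angle between each of tall_pot, squat_pot's own z axis and vertical below 0.08 rad and horizontal distance between squat_pot and trivet_top below 0.028 m and z of squat_pot in the frame of trivet_top between -0.003 and 0.004 m and linear speed of each of tall_pot, squat_pot below 0.03 m/s and contact force between each of the arm, the fingers and squat_pot below 0.2 N and value of joint seat between 0.009 and 0.015 m and velocity of joint seat between -0.01 and 0.01 m/s and contact force between the fingers and tall_pot above 3 N and contact force between each of the arm, the fingers and sealer below 0.5 N); the arm keeps its last pose, push and grip.
It fails at once if the seat is driven to its bottom stop (value of joint seat above 0.0185 m).
It fails at once if a pot is tipped over (angle between any of tall_pot, squat_pot's own z axis and vertical above 0.6 rad).
It fails at once if a bystander is shifted by more than 25 mm (distance of any of wide_tub, spoon, dish, mill, oil, spice, bowl from where it was at the start of the episode above 0.025 m).
It also fails if it takes over 72 s, if anything falls off the work surface, if the arm or the gripper's body presses on something with over 40 N, if the wrist force passes 120 N, or if a joint passes its speed limit or range.

## Working session

There is one attempt and no reset: what is moved stays moved. The work goes in short steps, Python scripts to look and compute and a tool call to move; the robot and the scene stay as the last step left them, time stands still between calls to the robot, and variables do not carry over. Pictures are saved under pics/ and viewed, at most 10 in all, crops included, and the job is handed in when it is done.

Besides the shell and the picture viewer there is one more tool, called after "Emit:" as a command line: name --argument value ..., lists and objects as JSON in quotes. send_rows: Moves the arm, as the interface text tells. Its arguments: {"type":"object","properties":{"increments":{"type":"array","items":{"type":"number"}},"grip":{"type":"number"}},"required":["increments"]}

```bash
mkdir -p pics
cat > h.py <<'E'
import numpy as np, cv2
from workcell import manip, read_camera, order
def shot(n,f=None):
    c=read_camera(n)
    if f: cv2.imwrite(f,cv2.cvtColor(c['pixels'],cv2.COLOR_RGB2BGR))
    return c
def K(c): return np.array([[c['fx'],0,c['cx']],[0,c['fy'],c['cy']],[0,0,1.]])
def plane(c,uv,z):
    p=cv2.undistortPoints(np.array(uv,float).reshape(-1,1,2),K(c),np.array(c['distortion'],float)).reshape(-1,2)
    T=c['pose']; d=np.c_[p,np.ones(len(p))]@T[:3,:3].T; o=T[:3,3]
    return o+d*((z-o[2])/d[:,2])[:,None]
def cloud(c):
    h,w=c['depth'].shape; v,u=np.mgrid[:h,:w]
    p=cv2.undistortPoints(np.stack([u,v],-1).reshape(-1,1,2).astype(float),K(c),np.array(c['distortion'],float)).reshape(-1,2)
    P=np.c_[p,np.ones(len(p))]*c['depth'].reshape(-1,1)
    P=P@c['pose'][:3,:3].T+c['pose'][:3,3]; P=P.reshape(h,w,3); P[c['depth']==0]=np.nan
    return P
E
python3 - <<'E'
from h import *
for n in('top','side'):
    c=shot(n,f'pics/{n}0.png'); print(n,c['pose'].round(2).tolist(),c['fx'])
print(manip.read_state())
E
```

```text
top [[-0.07, -0.97, 0.22, 309.26], [-1.0, 0.07, -0.01, 0.35], [-0.01, -0.22, -0.98, 1102.81], [0.0, 0.0, 0.0, 1.0]] 390.9545557796416
side [[0.89, -0.23, 0.4, 51.98], [-0.46, -0.48, 0.75, -918.73], [0.02, -0.85, -0.53, 714.32], [0.0, 0.0, 0.0, 1.0]] 477.78363300319563
{'time_s': 0.1, 'joints': array([ 1.12111043e+00,  2.64672340e-01,  1.60523310e+00, -1.99004943e-05,
        1.27369745e+00, -3.68950860e-02]), 'dq': array([ 0.00219101, -0.00068976, -0.00326104, -0.00079994,  0.00049486,
        0.00089025]), 'effort': array([ 7.62450873e-04, -5.03620970e+01, -3.58071005e+01,  7.32738711e-02,
        2.34318373e-02, -8.29432361e-05]), 'ee_pos': array([270.52570463, 617.74908041, 251.51850759]), 'tcp_rot': array([-3.13958308e+00, -5.51470603e-05,  2.72880763e+00]), 'contact_force': array([ 0.95115734, -0.48645804,  1.38935123]), 'torque': array([-0.01192851,  0.06387375, -0.01763689]), 'finger_force': 0.0, 'width': 0.9995545771521875}
```

View pics/top0.png

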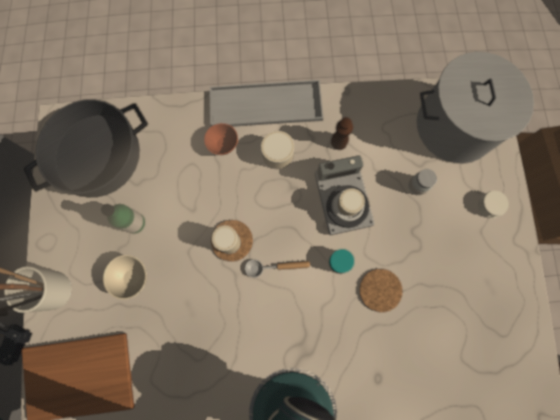

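View pics/side0.png

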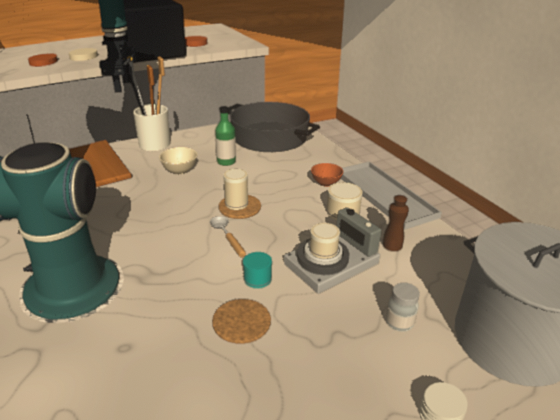

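Candidates:
- Trivet: cork at top (235,238), which carries the tall pot, or the bare look-alike at (380,290). I take (235,238), the leftmost.
- Squat pot: cream in the sealer at (350,203). The turquoise (342,261), cream tub (277,148) and cream pot (495,203) are not meant.
- Tall pot: the cream pot at (226,238).

Next I measure the chosen ones and check them in a crop.

Run:
```python
from h import *
t=shot('top');s=shot('side')
for n,c in(('top',t),('side',s)):
    P=cloud(c); hsv=cv2.cvtColor(c['pixels'],cv2.COLOR_RGB2HSV).astype(int)
    def fit(name,uv,r,zlo,zhi):
        m=np.zeros(P.shape[:2],bool); u,v=uv; m[v-r:v+r,u-r:u+r]=1
        m&=(P[...,2]>zlo)&(P[...,2]<zhi); 
        pts=P[m]; (x,y),rad=cv2.minEnclosingCircle(pts[:,:2].astype(np.float32))
        q=np.percentile(pts[:,:2],[2,98],axis=0)
        print(n,name,m.sum(),'zmed',np.median(pts[:,2]).round(1),'mec',round(x,1),round(y,1),round(rad,1),'mid',q.mean(0).round(1),'ext',(q[1]-q[0]).round(1),'mean',pts.mean(0).round(1))
    top=n=='top'
    fit('tall',(226,238) if top else (235,178),22,96,120)
    fit('squat',(350,203) if top else (324,234),19,102,125)
    fit('tub',(277,148) if top else (345,195),25,62,80)
    fit('turq',(342,261) if top else (257,265),20,47,70)
    fit('spoon',(275,267) if top else (232,240),36,4,40)
    fit('trivet',(232,240) if top else (240,206),26,6,14)
    fit('housing',(342,166) if top else (360,225),26,93,110)
    fit('collar',(348,205) if top else (322,250),32,46,54)
    fit('mill',(342,133) if top else (397,222),28,60,170)
    fit('dish',(220,138) if top else (327,175),22,30,60)
    fit('spice',(424,182) if top else (403,300),22,70,100)
a=cv2.cvtColor(t['pixels'],cv2.COLOR_RGB2BGR)[110:290,190:400]
cv2.imwrite('pics/c1.png',cv2.resize(a,None,fx=3.3,fy=3.3,interpolation=cv2.INTER_CUBIC))
```

```text
top tall 497 zmed 105.3 mec 464.1 146.1 32.8 mid [463.6 146.2] ext [58.2 57.5] mean [463.3 145.9 105.3]
top squat 478 zmed 109.3 mec 539.1 -192.6 32.9 mid [ 538.9 -191.9] ext [58.5 58.8] mean [ 538.8 -191.6  109.3]
top tub 830 zmed 70.6 mec 719.5 -6.8 47.5 mid [718.1  -6.4] ext [85.  83.3] mean [717.5  -6.3  70.6]
top turq 471 zmed 55.3 mec 388.3 -160.3 32.8 mid [ 388.1 -159.6] ext [58.5 57.9] mean [ 388.1 -159.7   55.2]
top spoon 880 zmed 10.9 mec 398.4 30.4 130.1 mid [402.7  24. ] ext [177.4 187.6] mean [413.9  50.6  11.4]
top trivet 782 zmed 9.8 mec 456.4 125.7 79.3 mid [465.1 138.1] ext [121.3 113.5] mean [463.3 126.    9.9]
top housing 556 zmed 99.8 mec 623.4 -178.9 67.7 mid [ 615.3 -175.2] ext [ 97.  113.3] mean [ 638.9 -176.3  100.2]
top collar 597 zmed 50.2 mec 562.3 -169.8 90.9 mid [ 540.3 -190.5] ext [114.7 114.9] mean [ 534.9 -186.1   50.2]
top mill 427 zmed 115.0 mec 706.1 -197.6 64.5 mid [ 706.5 -199.4] ext [107.1  58.9] mean [ 719.9 -192.9  113.5]
top dish 294 zmed 41.8 mec 764.6 157.3 51.5 mid [764.3 156.2] ext [95.4 95.8] mean [776.6 161.1  40.6]
top spice 309 zmed 85
[... 593 characters left out ...]
6 335.4] mean [423.2  56.3  13.8]
side trivet 593 zmed 10.7 mec 450.3 104.7 96.3 mid [452.  116.3] ext [143.8 117.8] mean [456.3 113.7  10.5]
side housing 557 zmed 100.4 mec 608.6 -183.1 76.9 mid [ 606.3 -179.9] ext [114.1 111.2] mean [ 631.1 -186.5  100.6]
side collar 633 zmed 50.2 mec 554.1 -179.8 80.0 mid [ 553.6 -194.5] ext [144.5 112.3] mean [ 532.6 -208.1   50.1]
side mill 826 zmed 100.1 mec 700.2 -217.6 69.1 mid [ 697.6 -210.6] ext [122.1  54. ] mean [ 711.  -211.3  101.4]
side dish 332 zmed 40.3 mec 735.7 100.2 112.5 mid [763.  154.1] ext [92.1 96.1] mean [765.4 156.9  39.8]
side spice 520 zmed 85.0 mec 594.8 -412.6 28.3 mid [ 593.4 -413.7] ext [47.5 49. ] mean [ 590.8 -416.3   83.3]
```

View pics/c1.png

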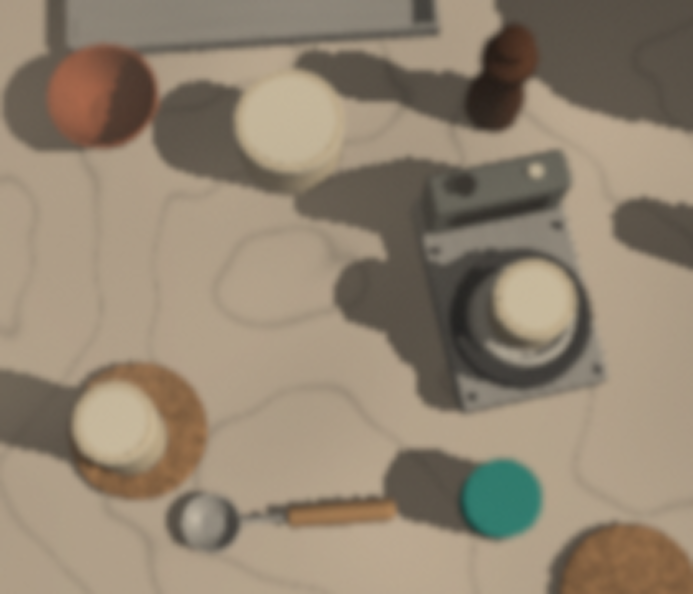

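The crop confirms the choices: the tall pot sits off-centre on the leftmost trivet, and the cream squat pot is in the sealer, with the housing towards +x. Next are the trivet and collar centres.

```bash
cat >> h.py <<'E'
from scipy.optimize import least_squares
def circ(p,r):
    f=lambda q:np.hypot(p[:,0]-q[0],p[:,1]-q[1])-r
    s=least_squares(f,p.mean(0),loss='soft_l1',f_scale=1.5); return s.x.round(1),np.abs(f(s.x)).mean().round(2)
def seat(c,uv,w=42):
    P=cloud(c);u,v=uv;m=np.zeros(P.shape[:2],np.uint8);m[v-w:v+w,u-w:u+w]=1
    hsv=cv2.cvtColor(c['pixels'],cv2.COLOR_RGB2HSV)
    return P,m,hsv
E
python3 - <<'E'
from h import *
t=shot('top');s=shot('side')
for n,c,tu,su in(('top',t,(235,240),(348,208)),('side',s,(240,206),(322,252))):
    P,m,hsv=seat(c,tu)
    k=(m>0)&(hsv[...,0]>5)&(hsv[...,0]<20)&(hsv[...,1]>95)&(P[...,2]>5)&(P[...,2]<15)
    k=cv2.morphologyEx(k.astype(np.uint8),cv2.MORPH_OPEN,np.ones((3,3)))
    n_,l,st,_=cv2.connectedComponentsWithStats(k);k=(l==1+st[1:,4].argmax())
    h=cv2.convexHull(P[k][:,:2].astype(np.float32)).reshape(-1,2)
    print(n,'trivet',k.sum(),circ(h,59.5),P[k].min(0).round(),P[k].max(0).round())
    P,m,hsv=seat(c,su)
    k=(m>0)&(P[...,2]>47.5)&(P[...,2]<53)
    k=cv2.morphologyEx(k.astype(np.uint8),cv2.MORPH_OPEN,np.ones((2,2)))
    n_,l,st,_=cv2.connectedComponentsWithStats(k);k=(l==1+st[1:,4].argmax())
    h=cv2.convexHull(P[k][:,:2].astype(np.float32)).reshape(-1,2)
    print(n,'collar',k.sum(),circ(h,59.5),P[k].min(0).round(),P[k].max(0).round())
E
```

```text
top trivet 632 (array([471.5, 141.1]), np.float64(1.4)) [414.  81.   5.] [529. 190.  15.]
top collar 146 (array([ 538.4, -195.8]), np.float64(1.73)) [nan nan nan] [nan nan nan]
side trivet 496 (array([469.9, 136.6]), np.float64(0.83)) [411.  77.   5.] [528. 187.  15.]
side collar 479 (array([ 540.7, -194.4]), np.float64(2.29)) [ 479. -253.   29.] [ 614. -137.   85.]
```

Emit:
send_rows --increments '[18, -48, 0, 0, 36, -96, 0, 0, 52, -144, 0, 0, 68, -192, 0, 0, 84, -240, 0, 0, 100, -288, 0, 0, 115, -336, 0, 0, 130, -384, 0, 0, 145, -432, 0, 0, 160, -480, 0, 0, 175, -528, 0, 0, 175, -528, 0, 0]' --grip 88

```text
time_s: 1.5
ee_pos: [446.8, 85.8, 253.0]
tcp_rot: [-3.14, 0.002, 2.723]
contact_force: [-0.3, -0.6, -0.7]
width: 1.0
finger_force: 0.0
```

Emit:
send_rows --increments '[15, -47, -5, 0, 30, -94, -15, 0, 45, -141, -30, 0, 60, -188, -50, 0, 76, -235, -80, 0, 93, -270, -100, 0, 93, -283, -100, 0, 93, -283, -100, 0, 93, -283, -100, 0, 93, -283, -100, 0]'

```text
time_s: 2.5
ee_pos: [539.1, -191.3, 153.9]
tcp_rot: [3.141, 0.001, 2.73]
contact_force: [0.1, -0.1, 0.0]
width: 0.996
finger_force: 0.0
```

```bash
python3 -c "
from h import *
s=manip.read_state();print(s['ee_pos'],s['tcp_rot'],s['contact_force'],s['time_s'])"
```

```text
[ 539.10317402 -191.28892519  153.89138739] [3.14104283e+00 1.24364232e-03 2.73006853e+00] [ 0.06729606 -0.08019867  0.04901461] 2.5
```

Emit:
send_rows --increments '[0, -1, -25, 0, 0, -1, -45, 0, 0, -1, -60, 0, 0, -1, -69, 0, 0, -1, -69, 0, 0, -1, -69, 0]'

```text
time_s: 3.1
ee_pos: [539.3, -193.5, 84.4]
tcp_rot: [3.142, 0.001, 2.729]
contact_force: [1.1, -0.2, 0.2]
width: 0.997
finger_force: 0.0
```

Emit:
send_rows --increments '[0, 0, 0, 0, 0, 0, 0, 0, 0, 0, 0, 0, 0, 0, 0, 0, 0, 0, 0, 0, 0, 0, 0, 0, 0, 0, 0, 0, 0, 0, 0, 0]' --grip 58

```text
time_s: 3.9
ee_pos: [539.1, -193.8, 83.9]
tcp_rot: [-3.142, 0.001, 2.729]
contact_force: [1.3, 0.6, 0.9]
width: 0.721
finger_force: 30.0
```

Emit:
send_rows --increments '[0, 0, 10, 0, 0, 0, 30, 0, 0, 0, 55, 0, 0, 0, 80, 0, 1, 20, 90, 0, 2, 50, 90, 0, 3, 85, 90, 0, 4, 120, 85, 0, 5, 150, 70, 0, 6, 168, 50, 0, 6, 174, 30, 0, 6, 174, 20, 0]'

```text
time_s: 5.1
ee_pos: [542.6, -18.6, 101.7]
tcp_rot: [-3.14, -0.004, 2.731]
contact_force: [-0.6, -0.0, -2.7]
width: 0.715
finger_force: 30.0
```

Emit:
send_rows --increments '[0, 0, -20, 0, 0, 0, -40, 0, 0, 0, -58, 0, 0, 0, -66, 0, 0, 0, -70, 0, 0, 0, -72, 0, 0, 0, -72, 0, 0, 0, -72, 0]'

```text
time_s: 5.9
ee_pos: [545.6, -19.8, 32.6]
tcp_rot: [3.141, 0.001, 2.729]
contact_force: [0.0, 0.1, -3.2]
width: 0.72
finger_force: 30.0
```

Emit:
send_rows --increments '[0, 0, -1, 0, 0, 0, -2, 0, 0, 0, -2, 0, 0, 0, -2, 0]'

```text
time_s: 6.3
ee_pos: [545.4, -19.7, 30.7]
tcp_rot: [3.141, 0.001, 2.729]
contact_force: [-2.3, 0.5, 5.9]
width: 0.718
finger_force: 30.0
```

Emit:
send_rows --increments '[0, 0, 0, 0, 0, 0, 0, 0, 0, 0, 0, 0, 0, 0, 0, 0, 0, 0, 0, 0, 0, 0, 30, 0, 0, 0, 70, 0, 0, 0, 115, 0, 0, 0, 160, 0, 0, 0, 160, 0]' --grip 88

```text
time_s: 7.3
ee_pos: [549.7, -20.1, 197.6]
tcp_rot: [3.137, 0.013, 2.729]
contact_force: [0.7, 0.3, 0.1]
width: 0.997
finger_force: 0.0
```

Emit:
send_rows --increments '[-15, 35, 0, 0, -35, 80, 0, 0, -60, 125, 0, 0, -80, 160, -20, 0, -82, 166, -40, 0, -82, 166, -50, 0, -82, 166, -50, 0, -82, 166, -50, 0]'

```text
time_s: 8.1
ee_pos: [463.3, 145.6, 139.7]
tcp_rot: [-3.141, -0.0, 2.728]
contact_force: [0.5, -0.1, -0.2]
width: 0.998
finger_force: 0.0
```

Run:
```python
from h import *
t=shot('top','pics/t2.png');s=shot('side','pics/s2.png')
for n,c,su in(('top',t,(348,208)),('side',s,(322,252))):
    P,m,hsv=seat(c,su,40)
    for lo,hi,r in((60,64.5,42.5),(47.5,53,59.5)):
        k=(m>0)&(P[...,2]>lo)&(P[...,2]<hi)
        n_,l,st,_=cv2.connectedComponentsWithStats(k.astype(np.uint8),connectivity=8);k=(l==1+st[1:,4].argmax())
        h=cv2.convexHull(P[k][:,:2].astype(np.float32)).reshape(-1,2)
        print(n,r,k.sum(),circ(h,r),np.ptp(h,0))
    k=(m>0)&(P[...,2]>54)&(P[...,2]<64); print('seat mean',P[k].mean(0))
a=[cv2.resize(cv2.cvtColor(c['pixels'],cv2.COLOR_RGB2BGR)[y:y+150,x:x+200],(400,300),interpolation=2) for c,x,y in((t,200,130),(s,200,150))]
cv2.imwrite('pics/c2.png',np.hstack(a))
```

```text
top 42.5 76 (array([ 539.6, -191.1]), np.float64(0.55)) [37.337616 82.81    ]
top 59.5 504 (array([ 539.2, -191. ]), np.float64(0.36)) [116.91794 118.67532]
seat mean [ 543.90447125 -189.89879872   57.8372829 ]
side 42.5 201 (array([ 539.3, -192.5]), np.float64(0.88)) [86.92734  85.410034]
side 59.5 517 (array([ 539.1, -193. ]), np.float64(0.73)) [118.83182  120.572754]
seat mean [ 546.1842783  -166.3667652    58.11627308]
```

View pics/c2.png

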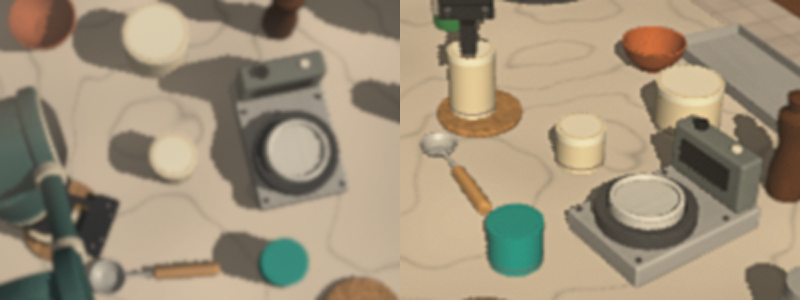

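The squat pot stands upright on the counter (right panel about 580,142), the seat is empty, centred near (539.3,-192), and the gripper is over the tall pot.

Emit:
send_rows --increments '[0, 0, -25, 0, 0, 0, -45, 0, 0, 0, -60, 0, 0, 0, -67, 0, 0, 0, -67, 0, 0, 0, -67, 0]'

```text
time_s: 8.8
ee_pos: [463.8, 146.2, 73.6]
tcp_rot: [3.141, 0.001, 2.728]
contact_force: [0.1, 0.4, 1.2]
width: 1.0
finger_force: 0.0
```

Emit:
send_rows --increments '[0, 0, 0, 0, 0, 0, 0, 0, 0, 0, 0, 0, 0, 0, 0, 0, 0, 0, 0, 0, 0, 0, 0, 0, 0, 0, 0, 0, 0, 0, 0, 0]' --grip 58

```text
time_s: 9.6
ee_pos: [463.3, 146.5, 73.3]
tcp_rot: [3.141, 0.001, 2.729]
contact_force: [-1.3, 0.1, 5.5]
width: 0.722
finger_force: 30.0
```

Emit:
send_rows --increments '[0, 0, 10, 0, 0, 0, 30, 0, 0, 0, 60, 0, 0, 0, 95, 0, 0, 0, 120, 0, 5, -25, 130, 0, 12, -60, 130, 0, 20, -95, 130, 0, 28, -130, 130, 0, 36, -165, 130, 0, 44, -200, 130, 0, 52, -235, 130, 0]'

```text
time_s: 10.8
ee_pos: [513.9, -90.0, 202.0]
tcp_rot: [-3.141, -0.002, 2.729]
contact_force: [0.5, -0.7, -2.2]
width: 0.718
finger_force: 30.0
```

Emit:
send_rows --increments '[7, -34, 0, 0, 15, -65, 0, 0, 20, -88, 0, 0, 24, -99, 0, 0, 24, -102, 0, 0, 24, -102, 0, 0, 24, -102, 0, 0, 24, -102, 0, 0, 24, -102, 0, 0]'

```text
time_s: 11.7
ee_pos: [538.7, -189.8, 202.8]
tcp_rot: [3.141, -0.0, 2.73]
contact_force: [0.2, 0.1, -2.6]
width: 0.719
finger_force: 30.0
```

Emit:
send_rows --increments '[1, -1, -15, 0, 1, -1, -35, 0, 1, -1, -55, 0, 1, -1, -68, 0, 1, -1, -72, 0, 1, -1, -75, 0, 1, -1, -77, 0, 1, -1, -77, 0, 1, -1, -77, 0]'

```text
time_s: 12.6
ee_pos: [540.4, -191.9, 126.5]
tcp_rot: [3.142, 0.001, 2.729]
contact_force: [0.1, -0.7, -2.9]
width: 0.72
finger_force: 30.0
```

Run:
```python
from h import *
t=shot('top');s=shot('side')
P=cloud(s)
# pot body from side: points with z 70..100 near pot
k=(P[...,2]>72)&(P[...,2]<92)&(np.hypot(P[...,0]-539,P[...,1]+192)<45)
print(k.sum(),circ(P[k][:,:2],32), P[k].mean(0))
a=[cv2.resize(cv2.cvtColor(c['pixels'],cv2.COLOR_RGB2BGR)[y:y+120,x:x+120],(390,390),interpolation=2) for c,x,y in((t,285,140),(s,265,170))]
cv2.imwrite('pics/c3.png',np.hstack(a))
```

```text
200 (array([ 541.4, -193. ]), np.float64(1.0)) [ 527.34985125 -214.60025364   81.75355043]
```

View pics/c3.png

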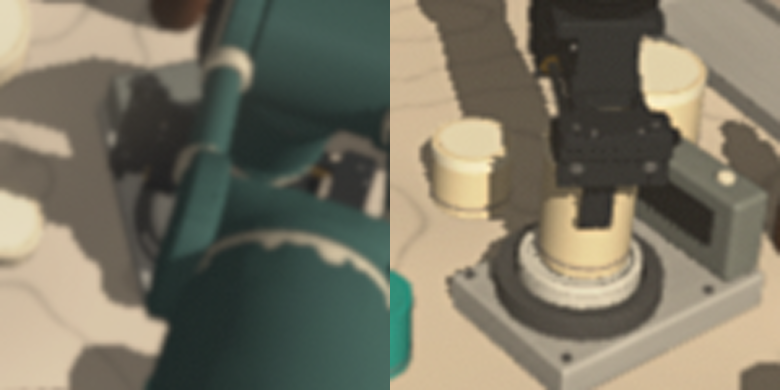

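The side view shows the pot hovering just over the seat's cup (about 587,260), 1–2 mm too far in x. I'll nudge it and lower.

Emit:
send_rows --increments '[-1.5, 0.5, 0, 0, -1.5, 0.5, -3, 0, -1.5, 0.5, -5, 0, -1.5, 0.5, -7, 0, -1.5, 0.5, -8, 0, -1.5, 0.5, -9, 0, -1.5, 0.5, -9, 0, -1.5, 0.5, -9, 0]'

```text
time_s: 13.5
ee_pos: [538.3, -191.2, 116.9]
tcp_rot: [-3.142, -0.0, 2.729]
contact_force: [-1.7, 0.5, 0.0]
width: 0.717
finger_force: 30.0
```

Emit:
send_rows --increments '[0, 0, 0, 0, 0, 0, 0, 0, 0, 0, 0, 0, 0, 0, 0, 0, 0, 0, 0, 0, 0, 0, 20, 0, 0, 0, 50, 0, 0, 0, 85, 0, 0, 0, 100, 0]' --grip 88

```text
time_s: 14.4
ee_pos: [540.0, -191.9, 220.4]
tcp_rot: [3.141, 0.005, 2.729]
contact_force: [-0.5, -0.2, -0.1]
width: 0.997
finger_force: 0.0
```

Emit:
send_rows --increments '[0, 40, 0, 0, 2, 80, 0, 0, 4, 120, 0, 0, 6, 150, -30, 0, 7, 168, -70, 0, 7, 171, -110, 0, 7, 171, -125, 0, 7, 171, -125, 0, 7, 171, -125, 0, 7, 171, -125, 0]'

```text
time_s: 15.4
ee_pos: [547.3, -20.9, 94.0]
tcp_rot: [3.14, 0.004, 2.728]
contact_force: [0.0, -1.1, -0.3]
width: 1.001
finger_force: 0.0
```

Run:
```python
from h import *
t=shot('top');s=shot('side')
for n,c,u,zz,w in(('top',t,(352,196),142,26),('side',s,(324,215),142,30)):
    P,m,hsv=seat(c,u,w)
    k=(m>0)&(P[...,2]>zz)&(P[...,2]<160)&(np.hypot(P[...,0]-539,P[...,1]+192)<45)
    print(n,'tall lid',k.sum(),np.median(P[k][:,2]),P[k].mean(0),cv2.minEnclosingCircle(P[k][:,:2].astype(np.float32)))
P=cloud(s); k=(P[...,2]>15)&(P[...,2]<45)&(np.hypot(P[...,0]-545,P[...,1]+20)<42)
print('squat',k.sum(),circ(P[k][:,:2],32)); print(manip.read_state()['ee_pos'])
```

```text
top tall lid 520 148.88493802532736 [ 537.89755006 -191.99115974  148.77459626] ((538.3058471679688, -192.4261016845703), 33.3896484375)
side tall lid 456 149.2217333690744 [ 535.89361198 -197.09026157  148.83693603] ((540.7837524414062, -193.9580841064453), 36.079620361328125)
squat 233 (array([545., -20.]), np.float64(1.23))
[547.06291837 -20.8441607   93.92442371]
```

The tall pot is seated: lid at 149 mm, centred within about 1 mm. Now the squat pot.

Emit:
send_rows --increments '[-2, 1, -20, 0, -2, 1, -40, 0, -2, 1, -55, 0, -2, 1, -61, 0, -2, 1, -61, 0, -2, 1, -61, 0]'

```text
time_s: 16.1
ee_pos: [544.0, -19.3, 31.4]
tcp_rot: [3.141, 0.001, 2.729]
contact_force: [0.6, 0.6, -0.2]
width: 0.998
finger_force: 0.0
```

Emit:
send_rows --increments '[0, 0, 0, 0, 0, 0, 0, 0, 0, 0, 0, 0, 0, 0, 0, 0, 0, 0, 0, 0, 0, 0, 0, 0, 0, 0, 0, 0, 0, 0, 0, 0]' --grip 58

```text
time_s: 16.9
ee_pos: [543.7, -19.2, 31.2]
tcp_rot: [3.141, 0.001, 2.729]
contact_force: [-1.3, 0.1, 4.8]
width: 0.722
finger_force: 30.0
```

Emit:
send_rows --increments '[0, 0, 10, 0, 0, 0, 30, 0, 0, 0, 60, 0, -10, 20, 75, 0, -24, 50, 80, 0, -38, 85, 80, 0, -52, 118, 78, 0, -66, 145, 70, 0, -74, 157, 55, 0, -75, 159, 40, 0, -75, 159, 30, 0, -75, 159, 30, 0]'

```text
time_s: 18.1
ee_pos: [466.5, 139.3, 58.9]
tcp_rot: [-3.139, -0.003, 2.729]
contact_force: [-0.0, 1.3, -2.7]
width: 0.721
finger_force: 30.0
```

Emit:
send_rows --increments '[1, 0, -8, 0, 1, 0, -13, 0, 1, 0, -16, 0, 1, 0, -18, 0, 1, 0, -18, 0, 1, 0, -18, 0]'

```text
time_s: 18.7
ee_pos: [469.4, 139.8, 42.8]
tcp_rot: [3.141, 0.0, 2.729]
contact_force: [-0.1, 0.3, -2.5]
width: 0.721
finger_force: 30.0
```

Emit:
send_rows --increments '[0, 0, -1, 0, 0, 0, -2, 0, 0, 0, -2, 0, 0, 0, -2, 0]'

```text
time_s: 19.1
ee_pos: [469.6, 139.9, 41.2]
tcp_rot: [3.141, 0.0, 2.729]
contact_force: [-2.2, -0.3, 2.9]
width: 0.718
finger_force: 30.0
```

Emit:
send_rows --increments '[0, 0, 0, 0, 0, 0, 0, 0, 0, 0, 0, 0, 0, 0, 0, 0, 0, 0, 0, 0, 0, 0, 30, 0, 0, 0, 70, 0, 0, 0, 115, 0, 0, 0, 160, 0, 0, 0, 190, 0, 0, 0, 190, 0]' --grip 88

```text
time_s: 20.2
ee_pos: [472.6, 140.6, 236.6]
tcp_rot: [3.135, 0.009, 2.729]
contact_force: [0.5, -0.3, 0.7]
width: 0.998
finger_force: 0.0
```

Emit:
send_rows --increments '[8, -40, 0, 0, 16, -80, 0, 0, 24, -120, 0, 0, 32, -160, 0, 0, 40, -200, 0, 0, 48, -240, 0, 0, 56, -280, 0, 0, 64, -315, 0, 0, 69, -329, 0, 0, 70, -332, 0, 0, 70, -332, 0, 0, 70, -332, 0, 0]' --grip 0

```text
time_s: 21.4
ee_pos: [538.9, -190.7, 230.2]
tcp_rot: [3.141, -0.001, 2.73]
contact_force: [-0.5, 0.3, -0.1]
width: 0.004
finger_force: 0.0
```

Run:
```python
from h import *
t=shot('top');s=shot('side')
P,m,hsv=seat(t,(232,238),40)
k=(m>0)&(P[...,2]>58)&(P[...,2]<75)
print('squat lid',k.sum(),P[k].mean(0),np.median(P[k][:,2]))
P=cloud(s); k=(P[...,2]>25)&(P[...,2]<55)&(np.hypot(P[...,0]-470,P[...,1]-140)<42)
print('squat side',k.sum(),circ(P[k][:,:2],32))
k=(P[...,2]>144)&(P[...,2]<155)&(np.hypot(P[...,0]-539,P[...,1]+192)<40); print('tall lid',np.median(P[k][:,2]))
st=manip.read_state();print(st['ee_pos'],st['width'],st['contact_force'])
cv2.imwrite('pics/c4.png',cv2.resize(cv2.cvtColor(s['pixels'],cv2.COLOR_RGB2BGR)[130:310,190:420],None,fx=3,fy=3,interpolation=2))
```

```text
squat lid 461 [469.83320763 138.70190724  65.28565306] 65.29334077608814
squat side 208 (array([470.3, 139.2]), np.float64(1.33))
tall lid 149.47113084662345
[ 539.08104524 -190.73322575  230.62859202] 0.006848408876080214 [-0.22114139  0.49440901  0.50982138]
```

View pics/c4.png

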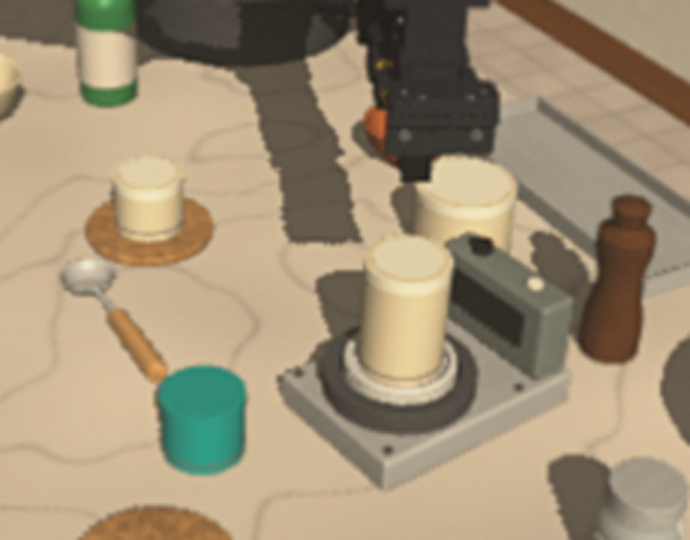

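Both pots have been swapped and stand upright and free, tall in the seat (405,310) and squat on the trivet (150,200). Now I press, slowly.

Emit:
send_rows --increments '[0, -1.5, -20, 0, 0, -1.5, -40, 0, 0, -1.5, -55, 0, 0, -1.5, -62, 0, 0, -1.5, -64, 0, 0, -1.5, -64, 0, 0, -1.5, -64, 0]'

```text
time_s: 22.2
ee_pos: [539.9, -193.9, 167.7]
tcp_rot: [3.142, 0.002, 2.729]
contact_force: [-0.1, -0.3, 1.0]
width: 0.005
finger_force: 0.0
```

Emit:
send_rows --increments '[0, 0, -1, 0, 0, 0, -2, 0, 0, 0, -3, 0, 0, 0, -4, 0, 0, 0, -5, 0, 0, 0, -6, 0, 0, 0, -6, 0, 0, 0, -6, 0, 0, 0, -6, 0]'

```text
time_s: 23.1
ee_pos: [539.3, -193.8, 160.8]
tcp_rot: [-3.142, 0.0, 2.729]
contact_force: [-0.4, -0.5, 1.5]
width: 0.002
finger_force: 0.9
```

Emit:
send_rows --increments '[0, 0, -1, 0, 0, 0, -2, 0, 0, 0, -3, 0, 0, 0, -4, 0, 0, 0, -5, 0, 0, 0, -6, 0, 0, 0, -7, 0, 0, 0, -7, 0, 0, 0, -7, 0, 0, 0, -7, 0]'

```text
time_s: 24.1
ee_pos: [539.5, -193.8, 154.7]
tcp_rot: [-3.142, 0.001, 2.729]
contact_force: [-2.4, 0.6, 7.8]
width: 0.004
finger_force: 4.0
```

Run:
```python
from h import *
s=shot('side')
P=cloud(s); r=np.hypot(P[...,0]-539.3,P[...,1]+192.7)
for a,b in((38,42),(48,57),(0,31)):
    k=(r>a)&(r<b)&(P[...,2]>(130 if a==0 else 40))&(P[...,2]<(144 if a==0 else 70)); print(a,k.sum(),np.percentile(P[k][:,2],[10,50,90]))
st=manip.read_state();print(st['ee_pos'],st['contact_force'])
cv2.imwrite('pics/c5.png',cv2.resize(cv2.cvtColor(s['pixels'],cv2.COLOR_RGB2BGR)[170:300,265:395],None,fx=4,fy=4,interpolation=2))
```

```text
38 117 [47.00041288 50.85176533 52.90651559]
48 312 [48.35665342 50.46065008 52.14585117]
0 228 [139.35756847 141.41852402 143.19877968]
[ 539.51249587 -193.82289757  154.71547692] [-2.77351036  1.06062671  8.01740697]
```

View pics/c5.png

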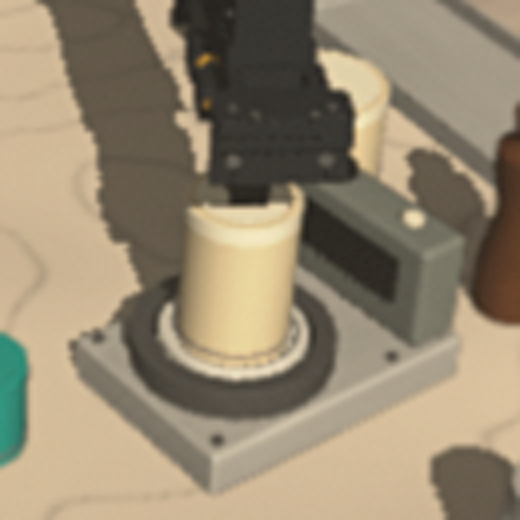

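The rim (235,335) is nearly level with the collar. The travel is about 10.5 mm, so 1.5 mm more.

Emit:
send_rows --increments '[0, 0, -0.8, 0, 0, 0, -1.6, 0, 0, 0, -1.6, 0, 0, 0, -1.6, 0, 0, 0, -1.6, 0, 0, 0, -1.6, 0]'

```text
time_s: 24.75
ee_pos: [539.6, -193.9, 153.4]
tcp_rot: [-3.142, 0.001, 2.729]
contact_force: [-3.1, 0.3, 9.7]
width: 0.009
finger_force: 4.7
```

```bash
python3 -c "
from h import *
print(manip.read_state()['ee_pos']); print(order.job_done())"
```

```text
[ 539.58700882 -193.85172438  153.41376557]
the job is handed in; nothing more can be done
None
```

The job is handed in with the pots swapped and both released, and the tall pot held pressed at about 12 mm of seat travel (estimated from the fingertip height and force); no verdict came back.

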